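# Find and seat the rocking lid on the topping box

### The job

One of the four wooden lids on the topping box is not seated and rocks. Go along the row from the robot's left to its right, pressing each lid firmly with the fingertips to feel which one rocks, and seat that one by nudging it square with the fingers so that it drops in and all four lids lie flat on their rims. Do not pick up any lid, and leave the other things on the counter alone.

Things in the scene. Friction and masses are not known exactly. Their poses are not given: they have to be found in the camera images.
- topping_box: fixed cedar box of toppings, 206 mm (own x) x 374 mm (own y) x 72 mm high, standing on the counter; four steel liners in a row along own y, 88 mm apart, each with a mouth of 163 mm (x) x 64 mm (y) in a flat steel rim at z 0.072 m. Origin: centre of its underside; own x points away from the robot, own y to the robot's left
- place_1 (a point): centre of a liner's mouth at rim height: the left end of the row as the robot sees it (largest own y); axes as the box's. The lids are named in no order: the lid nearest this point lies here
- place_2 (a point): centre of a liner's mouth at rim height: second from the left; axes as the box's. A lid that is not seated is about 5 degrees out of square and stands level, 4 mm proud, on two diagonally opposite corners of its block
- place_3 (a point): centre of a liner's mouth at rim height: third from the left; axes as the box's. A press of 1.5 N or more midway along a long edge, beside the handle, makes an unseated lid tip that way by about 0.03 to 0.07 rad; it falls back when let go. A seated lid stays put
- place_4 (a point): centre of a liner's mouth at rim height: the right end of the row; axes as the box's. A press straight down does not seat a lid: it must be turned square with its place by pushing the handle's ends sideways, in opposite directions, or dragging its corners, about 5 mm each, until both ends drop in. A block has 2.8 mm of play each way in y, 3.5 mm in x
- lid_k: one of four identical loose wooden lids, about 0.1 kg: board 172 (own x, across the box) x 76 (own y, along the row) x 8 mm; bar handle on its middle 90 (x) x 14 (y) mm, 16 mm high; under it a centred block 156 x 58 mm, 4 mm deep, that drops into a liner's mouth. Origin: centre of the board's underside, z up; seated at z 0.072 m (board top 0.080, handle top 0.096). Lids lie in the places in any order
- lid_m: one of four identical loose wooden lids, about 0.1 kg: board 172 (own x, across the box) x 76 (own y, along the row) x 8 mm; bar handle on its middle 90 (x) x 14 (y) mm, 16 mm high; under it a centred block 156 x 58 mm, 4 mm deep, that drops into a liner's mouth. Origin: centre of the board's underside, z up; seated at z 0.072 m (board top 0.080, handle top 0.096). Lids lie in the places in any order
- lid_r: one of four identical loose wooden lids, about 0.1 kg: board 172 (own x, across the box) x 76 (own y, along the row) x 8 mm; bar handle on its middle 90 (x) x 14 (y) mm, 16 mm high; under it a centred block 156 x 58 mm, 4 mm deep, that drops into a liner's mouth. Origin: centre of the board's underside, z up; seated at z 0.072 m (board top 0.080, handle top 0.096). Lids lie in the places in any order
- lid_t: one of four identical loose wooden lids, about 0.1 kg: board 172 (own x, across the box) x 76 (own y, along the row) x 8 mm; bar handle on its middle 90 (x) x 14 (y) mm, 16 mm high; under it a centred block 156 x 58 mm, 4 mm deep, that drops into a liner's mouth. Origin: centre of the board's underside, z up; seated at z 0.072 m (board top 0.080, handle top 0.096). Lids lie in the places in any order
- tea_whisk: bystander: bamboo tea whisk standing on its tines, 58 mm across, 100 mm high, in front of the box (robot's side). Origin: centre of its underside
- tea_tin: bystander: dark tea tin, 60 mm across, 75 mm high, in front of the box. Origin: centre of its underside
- small_jar: bystander: small glass jar with black cap, 48 mm across, 70 mm high, in front of the box. Origin: centre of its underside
- tea_bowl: bystander: white tea bowl, 120 mm across, 75 mm high, on a dark tray to the left of the box. Origin: centre of its underside
- cup: bystander: white cup, 70 mm across, 70 mm high, to the right of the box. Origin: centre of its underside
- spatula: bystander: wooden spatula lying flat to the right in front. Origin: middle of its underside
Things that resemble listed ones, but are neither listed nor needed, are in the scene too. What is shaped like the lid_r but green is not meant. What is shaped like the lid_k but pink is not meant.

How it is judged:
By the outcome, as a careful person would: the job done as asked, in the order asked, and still so for the second after the job is handed in, with the robot touching nothing.
It also fails if it takes over 58 s, if anything falls off the work surface, if the arm or the gripper's body presses on something with over 40 N, if the wrist force passes 120 N, or if a joint passes its speed limit or range.

### The arm

A 7-joint arm with a two-finger parallel gripper is mounted at the origin on the work surface. World frame = base frame: x ahead of the robot, y to its left, z up, the work surface at z = 0. Lengths are in m, angles in rad, forces in N, time in s.
With the tool pointing down it reaches from about 0.4 to 0.85 m from the base axis. Payload 10.4 kg.
Tool frame: the origin (TCP) lies at the very end of the fingers, on their centre line; the grasp point (between the pads) lies 19 mm behind it; y points along the fingers, x is the direction in which the jaws open and shut, and the axes are right-handed (so a half turn about y gives the same grasp; the last joint's range is limited). The gripper opens to 87 mm and grips with 3 to 60 N. Pads are 19 mm wide; open, the fingers measure 117 mm over their backs; the gripper's body (75 mm by 190 mm) begins 51 mm behind the grasp point.
Start: joints at [-1.275, 0.332, -0.065, 1.46, 0.022, 1.35, -0.088], TCP at [0.196, 0.594, 0.223] pointing down, gripper open.
Joint ranges: [-2.6, 2.6], [-0.5, 2.12], [-1.47, 1.34], [0.16, 2.42], [-1.27, 4.41], [0.06, 2.06], [-2.6, 2.6]. Speed limits (rad/s): [2.22, 2.22, 2.79, 2.79, 3.14, 3.14, 3.14].

### API

Orientations are given as a unit quaternion [x, y, z, w].
In Python, from bench import readout, vision, r gives the robot as it stands.
- The arm moves only by the tool arm_command, never from a script. Its argument "targets" is a list that holds one entry, the list of rows, each a list of 6 numbers: the shift along the tool's x, y, z in m, then the turn, a rotation vector about the tool's x, y, z in degrees. A call has 1 to 12 rows; each row shifts and turns the commanded pose from where the row before left it, along the tool's axes as they then stand; what a row does not reach is not made up. A row lasts 1/12 s, in which the tool goes at most 41.7 mm and 7.16 degrees, less where a joint would pass 70% of its speed; a pose out of reach is approached as far as the arm can. A call is refused whole if a number of a shift passes 0.0417 or a number of a turn 7.16, either way. A call with a gripper value outside its range is refused whole. "hand" is the opening, from 0 (shut) to 1 (fully open), set as the call begins (left out, the last holds). The fingers move at their own pace and stop on an object; "grip_force" is the grip in N (left out, the last holds). Time passes only in rows, so rows that do not move let the fingers close. It gives the time, the measured TCP pose, the force and the opening at its end, in the units of the state.
- readout.read_state(): the state, without advancing time (a new reading comes with each control period).
- vision.camera(name): name is "scene" or "top"; returns a dict with "pixels" (480x640x3 uint8, blue, green, red), "fovy" (degrees; the focal length in pixels is half the picture's height over the tangent of half this angle, whatever the lens; pixels are square), "cx", "cy" (the principal point, pixels), "D" ([k1, k2, p1, p2, k3] as OpenCV has them; the pictures are not rectified), "R" (3x3) and "t" (3): a world point X has camera coordinates R X + t. Camera axes: x right, y down, z forward; pixel columns grow to the right and rows downward; lengths in m; the calibration is good to about 2 mm. A picture is of the moment at which its call begins. There is no depth.
- r.close_job(): hands the job in, once; it reports no verdict.
The state is a dict: "time": time; "joint_positions": joint angles; "joint_vel": joint speeds; "joint_torque": joint torques, N m; "ee_pos": TCP position; "eef_rot": TCP orientation; "ft_force": force on the tool from outside, world axes, zero at the start; "torque": the same for the moment, N m; "width": finger opening in m.
Only numpy, scipy, OpenCV 4.12 (cv2) and the standard library are available. Lean on these libraries where they do the work, as an engineer would, in place of code of your own. Each camera call takes 0.05 s, during which the arm holds its last target.

## Working session

There is one attempt and no reset: what is moved stays moved. The work goes in short steps, Python scripts to look and compute and a tool call to move; the robot and the scene stay as the last step left them, time stands still between calls to the robot, and variables do not carry over. Pictures are saved under pics/ and viewed, and the job is handed in when it is done.

Besides the shell and the picture viewer there is one more tool, called after "Request:" as name(argument=value, ...) on one line, values as JSON. arm_command: Moves the arm, as the interface text tells. Its arguments: {"type":"object","properties":{"targets":{"type":"array","items":{"type":"array","items":{"type":"array","items":{"type":"number"}}}},"hand":{"type":"number"},"grip_force":{"type":"number"}},"required":["targets"]}

```bash
ls; mkdir -p pics
python3 - <<'E'
from bench import readout, vision, r
import cv2,numpy as np
print(readout.read_state())
for n in("scene","top"):
    c=vision.camera(n); cv2.imwrite(f"pics/{n}0.png",c["pixels"]); np.savez(f"pics/{n}0.npz",**c)
    print({k:v for k,v in c.items() if k!="pixels"})
E
```

```text
pics
{'time': 0.0, 'joint_positions': array([-1.27462803,  0.33286382, -0.06472957,  1.46095981,  0.02157368,
        1.349918  , -0.08850236]), 'joint_vel': array([ 1.09205149e-03,  8.30008468e-04,  1.15302050e-03, -1.39634529e-03,
       -2.76241341e-05, -1.09494638e-03,  3.41274478e-04]), 'joint_torque': array([-3.02140215e-04, -6.23261905e+01,  2.43303424e-02, -3.89904964e+01,
       -6.15267735e-02,  3.95914412e-02,  1.15812172e-04]), 'ee_pos': array([0.19572783, 0.59313599, 0.22175022]), 'eef_rot': array([ 0.57332003,  0.41390959, -0.41472882, -0.572698  ]), 'ft_force': array([-0.39119255, -0.78448639, -0.01459535]), 'torque': array([-0.02965941, -0.00273437,  0.01582277]), 'width': 0.08703188603057664}
{'fovy': 48.86015324908449, 'cx': 318.57835521847085, 'cy': 242.28525401859736, 'D': array([-0.13033178,  0.        ,  0.        ,  0.        ,  0.        ]), 'R': array([[-0.61464416,  0.78868478, -0.01374314],
       [ 0.66142406,  0.50581655, -0.55377598],
       [-0.42980317, -0.34946522, -0.83255228]]), 't': array([ 0.24509588, -0.23407551,  1.35275115])}
{'fovy': 57.699995184734455, 'cx': 311.001681465525, 'cy': 244.93130851006612, 'D': array([-0.0684262,  0.       ,  0.       ,  0.       ,  0.       ]), 'R': array([[-0.00485581, -0.99984684, -0.01681417],
       [-0.9947963 ,  0.0065411 , -0.10167362],
       [ 0.10176804,  0.01623297, -0.9946757 ]]), 't': array([0.0184885 , 0.42660522, 0.91748984])}
```

View pics/scene0.png

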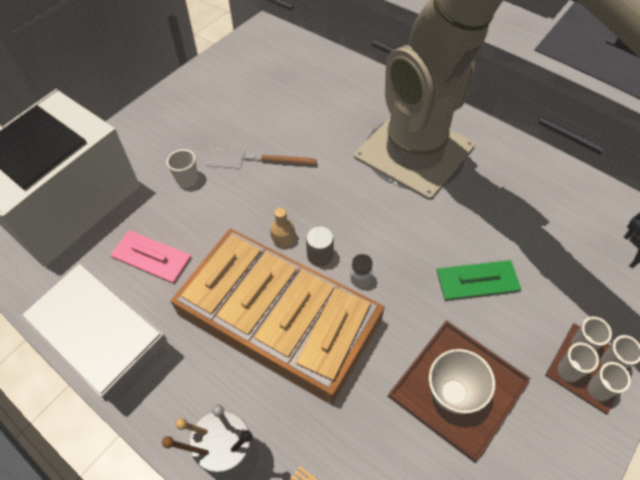

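View pics/top0.png

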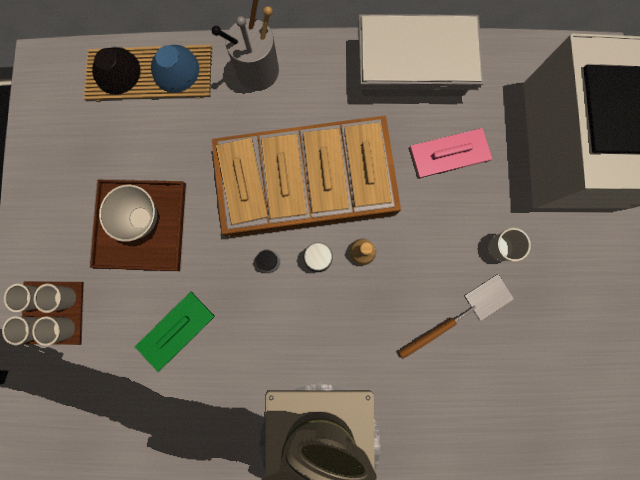

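The top view shows the box with its lids, from the robot's left, at handle pixels (240,178), (284,173), (326,168) and (368,162). The lookalikes are the green lid at (175,331) and the pink one at (452,151), both on the counter and not meant. The four wooden lids in the box are the ones to use, so I'll check them in a close crop.

```bash
cat > h.py <<'E'
import numpy as np,cv2
from scipy.spatial.transform import Rotation as Ro
def K(c):
    f=240/np.tan(np.radians(float(c["fovy"]))/2); return np.array([[f,0,c["cx"]],[0,f,c["cy"]],[0,0,1]],float)
def world(c,uv,z):
    p=cv2.undistortPoints(np.array(uv,float).reshape(-1,1,2),K(c),c["D"]).reshape(-1,2)
    d=np.c_[p,np.ones(len(p))]@c["R"]; o=-c["R"].T@c["t"]
    return o+d*((z-o[2])/d[:,2])[:,None]
def proj(c,X):
    return cv2.projectPoints(np.array(X,float).reshape(-1,1,3),cv2.Rodrigues(c["R"])[0],c["t"],K(c),c["D"])[0].reshape(-1,2)
E
python3 - <<'E'
import cv2
a=cv2.imread("pics/top0.png")[105:245,200:410]
cv2.imwrite("pics/topcrop.png",cv2.resize(a,(798,532),interpolation=cv2.INTER_CUBIC))
a=cv2.imread("pics/scene0.png")[220:400,165:395]
cv2.imwrite("pics/scenecrop.png",cv2.resize(a,(759,594),interpolation=cv2.INTER_CUBIC))
E
```

```text
(no output)
```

View pics/topcrop.png

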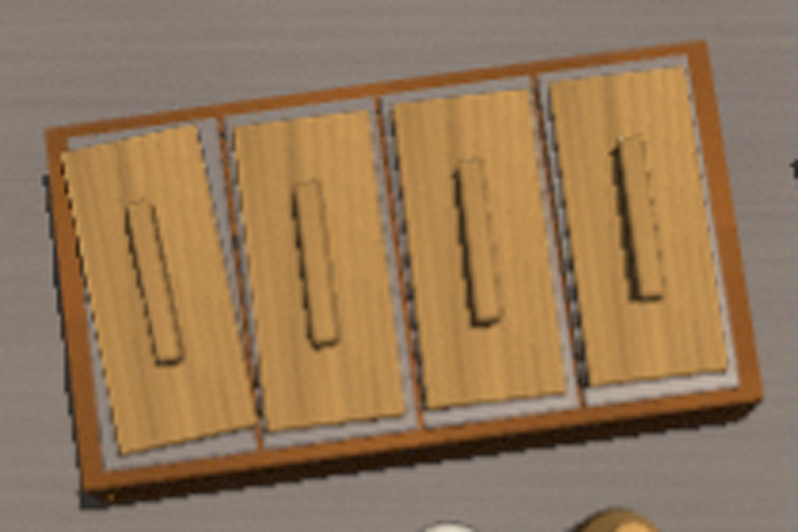

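View pics/scenecrop.png

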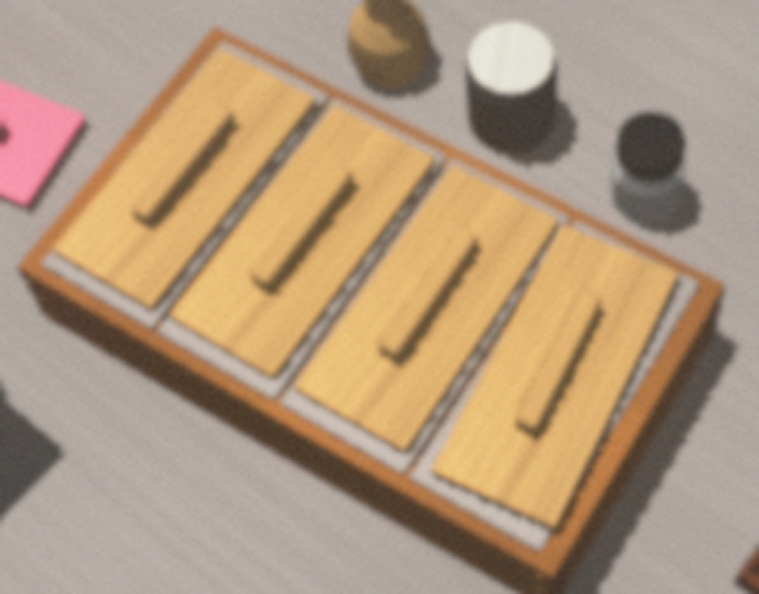

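```bash
cat > fit.py <<'E'
from h import *
from scipy.optimize import least_squares
T=np.load("pics/top0.npz");S=np.load("pics/scene0.npz")
T={k:T[k] for k in T};S={k:S[k] for k in S}
ct=np.array([[47,130],[707,42],[762,398],[88,488]])/3.8+[200,105]   # FL, FR, NR, NL
cs=np.array([[545,570],[25,268],[215,30],[718,288]])/3.3+[165,220]
cw=np.array([[.103,.187],[.103,-.187],[-.103,-.187],[-.103,.187]])
for n,c,p in(("t",T,ct),("s",S,cs)): print(n,world(c,p,.072)[:,:2].round(4).tolist())
def pts(q,L,z):
    c,s=np.cos(q[2]),np.sin(q[2]); return np.c_[L@np.array([[c,s],[-s,c]])+q[:2],np.full(len(L),z)]
for use in ("t","s","ts"):
    f=lambda q:np.r_[(proj(T,pts(q,cw,.072))-ct).ravel()*('t' in use),(proj(S,pts(q,cw,.072))-cs).ravel()*('s' in use)]
    o=least_squares(f,[.6,.05,.1]); print(use,o.x.round(4),np.degrees(o.x[2]).round(2),np.abs(f(o.x)).max().round(2))
# lids top corners (z .080) in top crop: far-left, far-right, near-right, near-left
L=[[[62,153],[195,126],[254,427],[120,453]],[[234,127],[368,110],[405,413],[267,430]],[[394,105],[526,90],[565,393],[425,409]],[[549,84],[685,68],[727,370],[589,385]]]
q0=o.x
lw=np.array([[.086,.038],[.086,-.038],[-.086,-.038],[-.086,.038]])
for i,l in enumerate(L):
    p=np.array(l)/3.8+[200,105]; z=.084 if i==0 else .080
    g=lambda q:(proj(T,pts(q,lw,z))-p).ravel()
    m=least_squares(g,[.6,.05,.1]).x
    c=pts(q0,np.array([[0,.132-.088*i]]),0)[0,:2]
    print(i+1,"lid",m.round(4),"rel yaw",np.degrees(m[2]-q0[2]).round(2),"place",c.round(4),np.abs(g(m)).max().round(2))
for n,u in(("jar",(266,261)),("tin",(318,258)),("whisk",(362,252))): print(n,world(T,[u],.07)[0].round(3))
s=__import__("bench").readout.read_state(); print(Ro.from_quat(s["eef_rot"]).as_matrix().round(4))
E
python3 fit.py
```

```text
t [[0.648, 0.223], [0.6946, -0.1449], [0.4932, -0.1693], [0.4466, 0.196]]
s [[0.6503, 0.2235], [0.6961, -0.1363], [0.4968, -0.1644], [0.4521, 0.2014]]
t [0.5707 0.0262 0.1266] 7.25 1.45
s [0.5731 0.0299 0.1228] 7.04 3.1
ts [0.5719 0.028  0.1243] 7.12 3.34
1 lid [0.554  0.1576 0.2005] rel yaw 4.36 place [0.5556 0.159 ] 0.78
2 lid [0.565  0.0706 0.1154] rel yaw -0.51 place [0.5665 0.0717] 0.49
3 lid [ 0.5758 -0.0158  0.1035] rel yaw -1.19 place [ 0.5774 -0.0156] 0.8
4 lid [ 0.5877 -0.1029  0.1099] rel yaw -0.83 place [ 0.5883 -0.103 ] 0.64
jar [0.389 0.107 0.07 ]
tin [0.395 0.001 0.07 ]
whisk [ 0.407 -0.089  0.07 ]
[[ 3.134e-01 -3.000e-04 -9.496e-01]
 [ 9.496e-01 -1.200e-03  3.134e-01]
 [-1.300e-03 -1.000e+00 -1.000e-04]]
```

The leftmost lid (place_1) looks turned about 4.5° counter-clockwise and the others look square. I'll still press every lid from left to right.

Request:
arm_command(targets=[[[-0.01,0,-0.017,0,0,0],[-0.02,0,-0.033,0,0,0],[-0.02,0,-0.033,0,0,0],[-0.02,0,-0.033,0,0,0],[-0.02,0,-0.033,0,0,0],[-0.02,0,-0.033,0,0,0],[-0.02,0,-0.033,0,0,0],[-0.02,0,-0.033,0,0,0],[-0.02,0,-0.033,0,0,0],[-0.02,0,-0.033,0,0,0],[-0.02,0,-0.033,0,0,0],[-0.02,0,-0.033,0,0,0]]], hand=0, grip_force=10)

```text
time: 1.1
ee_pos: [0.4854, 0.2543, 0.2224]
eef_rot: [-0.573, -0.414, 0.414, 0.573]
ft_force: [1.0, 0.4, -0.8]
width: 0.0147
```

Request:
arm_command(targets=[[[-0.02,0,-0.033,0,0,0],[-0.019,0,-0.033,0,0,0],[-0.01,0.005,-0.02,0,5,0],[0,0.01,0,0,6.7,0],[0,0.01,0,0,6.7,0],[0,0.01,0,0,6.7,0],[0,0.01,0,0,6.7,0],[0,0.01,0,0,6.7,0],[0,0.01,0,0,6.7,0],[0,0.01,0,0,6.7,0],[0,0.01,0,0,6.7,0],[0,0.01,0,0,6.1,0]]])

```text
time: 2.1
ee_pos: [0.5507, 0.1825, 0.1267]
eef_rot: [0.706, 0.041, -0.042, -0.706]
ft_force: [-0.4, 0.8, 0.2]
width: 0.0001
```

```bash
cat > st.py <<'E'
from h import *
import sys
from bench import readout
s=readout.read_state();R=Ro.from_quat(s["eef_rot"]).as_matrix()
print("t",round(s["time"],2),"p",s["ee_pos"].round(4),"yaw",np.degrees(np.arctan2(R[1,0],R[0,0])).round(2),"down",R[:,1].round(3),"F",s["ft_force"].round(2),"w",round(s["width"],4),"j",s["joint_positions"].round(2))
if len(sys.argv)>2:
    d=np.array([float(a) for a in sys.argv[1:4]])-s["ee_pos"]; print("tool shift",(R.T@d).round(4))
E
python3 st.py .5497 .1825 .090
```

```text
t 2.1 p [0.5507 0.1825 0.1267] yaw 6.69 down [-0.001 -0.    -1.   ] F [-0.42  0.78  0.18] w 0.0001 j [-0.75  0.32  0.43  1.72 -0.14  1.13 -0.17]
tool shift [-0.0009  0.0367  0.0002]
```

Request:
arm_command(targets=[[[0,0.015,0,0,0,0],[0,0.015,0,0,0,0],[0,0.008,0,0,0,0],[0,0,0,0,0,0]]])

```text
time: 2.43
ee_pos: [0.5496, 0.1821, 0.0875]
eef_rot: [0.706, 0.042, -0.045, -0.705]
ft_force: [0.1, -0.9, -0.1]
width: 0.0005
```

Request:
arm_command(targets=[[[0,0.002,0,0,0,0],[0,0.002,0,0,0,0],[0,0.001,0,0,0,0],[0,0,0,0,0,0]]])

```text
time: 2.77
ee_pos: [0.5512, 0.1826, 0.0849]
eef_rot: [-0.706, -0.044, 0.043, 0.706]
ft_force: [0.2, -0.2, 0.4]
width: 0.0008
```

Request:
arm_command(targets=[[[0,0.001,0,0,0,0],[0,0,0,0,0,0]]])

```text
time: 2.93
ee_pos: [0.5512, 0.1828, 0.0839]
eef_rot: [-0.706, -0.044, 0.043, 0.706]
ft_force: [0.3, 1.4, 0.6]
width: 0.0005
```

Request:
arm_command(targets=[[[0,0.001,0,0,0,0],[0,0,0,0,0,0]]])

```text
time: 3.1
ee_pos: [0.5514, 0.1828, 0.0834]
eef_rot: [-0.706, -0.044, 0.043, 0.706]
ft_force: [-1.7, -0.6, 7.1]
width: 0.0001
```

Request:
arm_command(targets=[[[0,0.001,0,0,0,0],[0,0,0,0,0,0]]])

```text
time: 3.27
ee_pos: [0.5514, 0.1828, 0.0832]
eef_rot: [-0.705, -0.044, 0.043, 0.706]
ft_force: [-5.1, -1.3, 14.9]
width: 0.0003
```

Request:
arm_command(targets=[[[0,0.001,0,0,0,0],[0,0,0,0,0,0]]])

```text
time: 3.43
ee_pos: [0.5515, 0.1829, 0.083]
eef_rot: [-0.705, -0.044, 0.043, 0.706]
ft_force: [-9.6, -1.7, 23.3]
width: 0.0005
```

```bash
cat > snap.py <<'E'
from h import *
import sys
from bench import vision
n=sys.argv[1]
c=vision.camera("scene"); cv2.imwrite("pics/%s.png"%n,cv2.resize(c["pixels"][210:400,165:395],(759,627-33),interpolation=cv2.INTER_CUBIC))
E
python3 snap.py s1press; python3 st.py
```

```text
t 3.48 p [0.5515 0.1829 0.083 ] yaw 7.03 down [ 0.001  0.002 -1.   ] F [-9.06 -1.94 24.22] w 0.001 j [-0.74  0.37  0.41  1.76 -0.17  1.05 -0.14]
```

View pics/s1press.png

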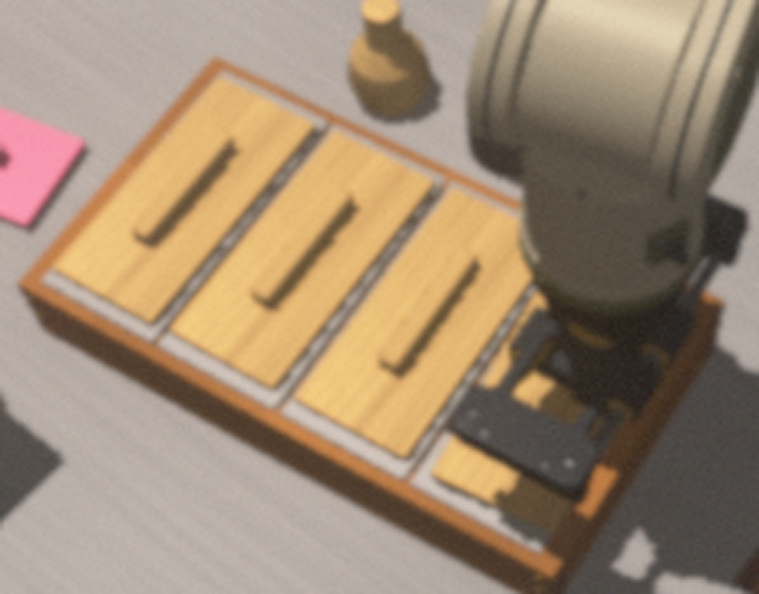

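The picture shows the closed fingers pressing the left half of the place_1 lid at about (555,375); the other three are undisturbed. The lid gave about 1 mm and stopped at z 0.083. On to place_2.

Request:
arm_command(targets=[[[0,-0.015,0,0,0,0],[0,-0.015,0,0,0,0],[0,0,0,0,0,0]]])

```text
time: 3.73
ee_pos: [0.5525, 0.1829, 0.1133]
eef_rot: [-0.705, -0.045, 0.042, 0.706]
ft_force: [0.4, 0.5, 0.2]
width: 0.0004
```

```bash
python3 st.py .563 .096 .084
```

```text
t 3.73 p [0.5525 0.1829 0.1133] yaw 7.02 down [ 0.004  0.002 -1.   ] F [0.45 0.5  0.19] w 0.0004 j [-0.75  0.33  0.42  1.74 -0.15  1.1  -0.16]
tool shift [-0.0003  0.0292 -0.0876]
```

Request:
arm_command(targets=[[[0,0,-0.022,0,0,0],[0,0,-0.033,0,0,0],[0,0,-0.033,0,0,0],[0,0.015,0,0,0,0],[0,0.014,0,0,0,0],[0,0,0,0,0,0]]])

```text
time: 4.23
ee_pos: [0.5625, 0.0934, 0.0809]
eef_rot: [0.706, 0.043, -0.042, -0.705]
ft_force: [-0.2, -0.2, 0.2]
width: 0.0004
```

Request:
arm_command(targets=[[[0,0.002,0,0,0,0],[0,0.001,0,0,0,0],[0,0,0,0,0,0]]])

```text
time: 4.48
ee_pos: [0.5623, 0.094, 0.0804]
eef_rot: [0.706, 0.043, -0.043, -0.706]
ft_force: [-8.5, -5.2, 24.9]
width: 0.0005
```

Request:
arm_command(targets=[[[0,0.001,0,0,0,0],[0,0,0,0,0,0]]])

```text
time: 4.65
ee_pos: [0.5623, 0.094, 0.0803]
eef_rot: [-0.706, -0.043, 0.043, 0.706]
ft_force: [-13.3, -5.6, 35.8]
width: 0.0006
```

Request:
arm_command(targets=[[[0,0.001,0,0,0,0],[0,0,0,0,0,0]]])

```text
time: 4.82
ee_pos: [0.5623, 0.094, 0.0802]
eef_rot: [-0.706, -0.043, 0.043, 0.706]
ft_force: [-17.3, -6.7, 46.5]
width: 0.0003
```

That press went harder than needed, at 46 N. The lid stayed at 0.080 and didn't give. For the remaining lids I'll take single smaller steps.

Request:
arm_command(targets=[[[0,-0.015,0,0,0,0],[0,-0.015,0,0,0,0],[0,0,0,0,0,0]]])

```text
time: 5.07
ee_pos: [0.563, 0.0955, 0.1088]
eef_rot: [-0.705, -0.045, 0.042, 0.706]
ft_force: [-0.2, 0.6, -0.2]
width: 0.0007
```

```bash
python3 st.py .5735 .009 .082
```

```text
t 5.07 p [0.563  0.0955 0.1088] yaw 7.03 down [ 0.003  0.001 -1.   ] F [-0.18  0.61 -0.17] w 0.0007 j [-0.64  0.32  0.46  1.77 -0.16  1.09  0.  ]
tool shift [-0.0003  0.0267 -0.0872]
```

Request:
arm_command(targets=[[[0,0,-0.021,0,0,0],[0,0,-0.033,0,0,0],[0,0,-0.033,0,0,0],[0,0.012,0,0,0,0],[0,0.01,0,0,0,0],[0,0,0,0,0,0],[0,0,0,0,0,0]]])

```text
time: 5.65
ee_pos: [0.5715, 0.0101, 0.0833]
eef_rot: [-0.706, -0.043, 0.045, 0.706]
ft_force: [0.1, 0.5, 0.2]
width: 0.0006
```

Request:
arm_command(targets=[[[0,0.002,0,0,0,0],[0,0.001,0,0,0,0],[0,0,0,0,0,0]]])

```text
time: 5.9
ee_pos: [0.5724, 0.0096, 0.0815]
eef_rot: [-0.706, -0.044, 0.044, 0.706]
ft_force: [0.1, 0.4, -0.4]
width: -0.0
```

Request:
arm_command(targets=[[[0,0.001,0,0,0,0],[0,0.001,0,0,0,0],[0,0,0,0,0,0]]])

```text
time: 6.15
ee_pos: [0.5727, 0.0093, 0.0805]
eef_rot: [-0.705, -0.044, 0.043, 0.706]
ft_force: [-3.8, 0.7, 10.3]
width: 0.0009
```

Request:
arm_command(targets=[[[0,0.001,0,0,0,0],[0,0,0,0,0,0]]])

```text
time: 6.32
ee_pos: [0.5727, 0.0092, 0.0804]
eef_rot: [-0.705, -0.044, 0.043, 0.706]
ft_force: [-8.1, 0.4, 20.3]
width: 0.0004
```

Request:
arm_command(targets=[[[0,-0.015,0,0,0,0],[0,-0.015,0,0,0,0],[0,0,0,0,0,0],[0,0,0,0,0,0]]])

```text
time: 6.65
ee_pos: [0.5729, 0.009, 0.1091]
eef_rot: [-0.706, -0.044, 0.043, 0.706]
ft_force: [-0.3, 0.6, 0.0]
width: 0.0006
```

```bash
python3 st.py .585 -.078 .082
```

```text
t 6.65 p [0.5729 0.009  0.1091] yaw 7.04 down [ 0.002  0.001 -1.   ] F [-0.28  0.6   0.03] w 0.0006 j [-0.52  0.33  0.5   1.76 -0.18  1.09  0.17]
tool shift [ 0.0013  0.027  -0.0879]
```

Lid 3 is rigid at 0.0804 under 20 N, so it is seated. Next, place_4.

Request:
arm_command(targets=[[[0,0,-0.022,0,0,0],[0,0,-0.033,0,0,0],[0,0,-0.033,0,0,0],[0,0.014,0,0,0,0],[0,0.011,0,0,0,0],[0,0,0,0,0,0],[0,0,0,0,0,0]]])

```text
time: 7.23
ee_pos: [0.5824, -0.0778, 0.0824]
eef_rot: [-0.706, -0.043, 0.044, 0.706]
ft_force: [0.5, -0.1, 0.2]
width: 0.0007
```

Request:
arm_command(targets=[[[0,0.001,0,0,0,0],[0,0.001,0,0,0,0],[0,0,0,0,0,0]]])

```text
time: 7.48
ee_pos: [0.5831, -0.0777, 0.0815]
eef_rot: [-0.706, -0.044, 0.044, 0.706]
ft_force: [-0.1, 1.1, 0.4]
width: 0.0005
```

Request:
arm_command(targets=[[[0,0.001,0,0,0,0],[0,0.001,0,0,0,0],[0,0,0,0,0,0]]])

```text
time: 7.73
ee_pos: [0.5833, -0.078, 0.0805]
eef_rot: [-0.705, -0.044, 0.043, 0.706]
ft_force: [-3.8, 1.6, 10.2]
width: 0.0004
```

Request:
arm_command(targets=[[[0,0.001,0,0,0,0],[0,0,0,0,0,0]]])

```text
time: 7.9
ee_pos: [0.5834, -0.0781, 0.0804]
eef_rot: [-0.705, -0.044, 0.043, 0.706]
ft_force: [-8.0, 2.4, 20.7]
width: 0.0002
```

Request:
arm_command(targets=[[[0,-0.015,0,0,0,0],[0,-0.02,0,0,0,0],[0,-0.02,0,0,0,0],[0,0,0,0,0,0]]])

```text
time: 8.23
ee_pos: [0.5851, -0.0787, 0.1375]
eef_rot: [-0.706, -0.045, 0.041, 0.706]
ft_force: [0.4, -0.2, 0.6]
width: 0.0005
```

```bash
python3 - <<'E'
from h import *
from bench import vision
c=vision.camera("top"); cv2.imwrite("pics/top1.png",c["pixels"]);np.savez("pics/top1.npz",**c)
cv2.imwrite("pics/top1c.png",cv2.resize(c["pixels"][105:245,200:410],(798,532),interpolation=cv2.INTER_CUBIC))
E
python3 st.py
```

```text
t 8.28 p [ 0.5844 -0.0785  0.1356] yaw 7.04 down [ 0.004  0.    -1.   ] F [ 0.92 -0.05 -0.58] w 0.0002 j [-0.39  0.34  0.55  1.7  -0.19  1.15  0.33]
```

View pics/top1c.png

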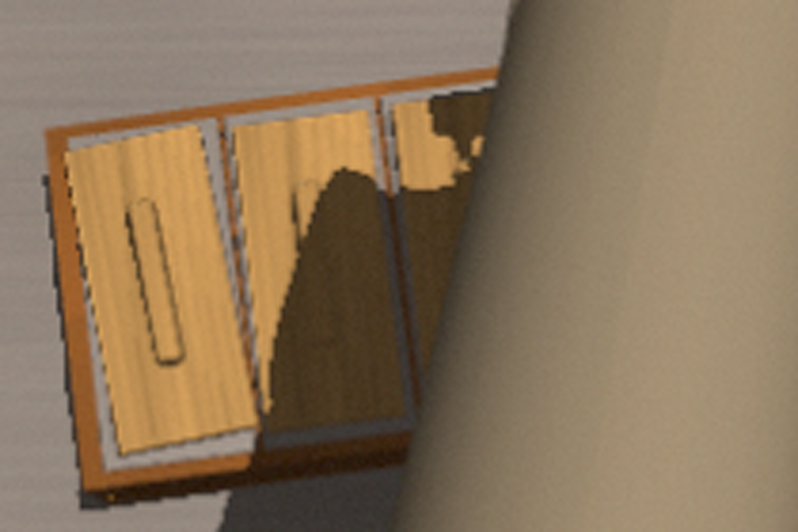

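```bash
cat > fit1.py <<'E'
from h import *
from scipy.optimize import least_squares
T=np.load("pics/top1.npz");T={k:T[k] for k in T}
lw=np.array([[.086,.038],[.086,-.038],[-.086,-.038],[-.086,.038]])
def pts(q,L,z):
    c,s=np.cos(q[2]),np.sin(q[2]); return np.c_[L@np.array([[c,s],[-s,c]])+q[:2],np.full(len(L),z)]
p=np.array([[67,151],[197,125],[257,427],[121,453]])/3.8+[200,105]
m=least_squares(lambda q:(proj(T,pts(q,lw,.084))-p).ravel(),[.6,.05,.1]).x; print(m.round(4),np.degrees(m[2]))
h=np.array([[[128,203],[153,199]],[[159,363],[185,357]]]).mean(1)/3.8+[200,105]
w=world(T,h,.100); print(w.round(4),w.mean(0).round(4),np.degrees(np.arctan2(*(w[0]-w[1])[1::-1])),np.linalg.norm(w[0]-w[1]))
E
python3 fit1.py; python3 st.py .5545 .1572 .125
```

```text
[0.5544 0.1561 0.1951] 11.177028050311876
[[0.5976 0.1644 0.1   ]
 [0.5108 0.1463 0.1   ]] [0.5542 0.1554 0.1   ] 11.804217573501452 0.08868770248789833
t 8.28 p [ 0.5844 -0.0785  0.1356] yaw 7.04 down [ 0.004  0.    -1.   ] F [ 0.92 -0.05 -0.58] w 0.0002 j [-0.39  0.34  0.55  1.7  -0.19  1.15  0.33]
tool shift [-0.0009  0.0106  0.2376]
```

Results: lid 1 stood at 0.084, gave under the press and shifted slightly. Lids 2 to 4 were rigid at 0.0803–0.0805. The top view confirms lid 1 is still skewed, with handle ends at (140,201) and (172,360) in the crop. I'll straddle its handle diagonally with the fingers at both ends and turn it clockwise.

Request:
arm_command(targets=[[[0,0,0.02,0,0,0],[0,0,0.035,0,0,0],[0,0,0.035,0,0,0],[0,0,0.035,0,0,0],[0,0,0.035,0,0,0],[0,0,0.035,0,0,0],[0,0,0.03,0,0,0],[0,0,0.011,0,-6,0],[0,0,0,0,-7,0],[0,0,0,0,-7,0],[0,0,0,0,-7,0],[0,0,0,0,-7,0]]], hand=0.8)

```text
time: 9.28
ee_pos: [0.5537, 0.1559, 0.1326]
eef_rot: [-0.661, -0.25, 0.25, 0.661]
ft_force: [-0.5, -0.8, -0.2]
width: 0.0676
```

Request:
arm_command(targets=[[[0,0,0,0,-7,0],[0,0,0,0,0,0],[0,0,0,0,0,0]]])

```text
time: 9.53
ee_pos: [0.5539, 0.1557, 0.1329]
eef_rot: [-0.646, -0.286, 0.287, 0.647]
ft_force: [-0.1, -0.0, -1.2]
width: 0.0697
```

```bash
python3 st.py .5543 .1557 .0885
```

```text
t 9.53 p [0.5539 0.1557 0.1329] yaw 47.81 down [-0.001 -0.    -1.   ] F [-0.15 -0.02 -1.15] w 0.0697 j [-0.63  0.29  0.33  1.72 -0.1   1.14  0.56]
tool shift [ 0.0003  0.0444 -0.0003]
```

Request:
arm_command(targets=[[[0,0.012,0,0,0,0],[0,0.012,0,0,0,0],[0,0.012,0,0,0,0],[0,0.007,0,0,0,0],[0,0,0,0,0,0],[0,0,0,0,0,0]]])

```text
time: 10.03
ee_pos: [0.5539, 0.1556, 0.0898]
eef_rot: [0.646, 0.287, -0.288, -0.646]
ft_force: [-0.0, -0.3, 0.7]
width: 0.0697
```

```bash
python3 snap.py s2; python3 st.py .5543 .1557 .0885
```

```text
t 10.08 p [0.5543 0.1557 0.0905] yaw 48.01 down [-0. -0. -1.] F [-0.43  0.18  0.24] w 0.0698 j [-0.62  0.34  0.32  1.76 -0.12  1.06  0.58]
tool shift [-0.     0.002 -0.   ]
```

View pics/s2.png

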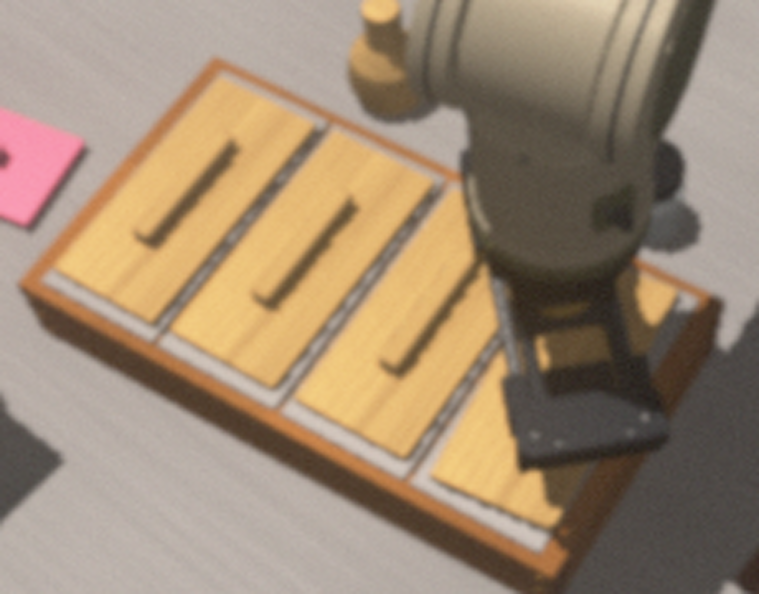

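The picture shows the open fingers straddling the place_1 handle around (565,400) without touching it. I'll start turning clockwise slowly.

Request:
arm_command(targets=[[[0,0.0015,0,0,2,0],[0,0,0,0,2,0],[0,0,0,0,2,0],[0,0,0,0,2,0],[0,0,0,0,1,0],[0,0,0,0,0,0]]])

```text
time: 10.58
ee_pos: [0.5547, 0.156, 0.0896]
eef_rot: [-0.666, -0.236, 0.236, 0.667]
ft_force: [-0.1, 0.4, 0.6]
width: 0.0702
```

Request:
arm_command(targets=[[[0,0,0,0,1,0],[0,0,0,0,1,0],[0,0,0,0,1,0],[0,0,0,0,0,0]]])

```text
time: 10.92
ee_pos: [0.5544, 0.1558, 0.0892]
eef_rot: [-0.673, -0.218, 0.218, 0.673]
ft_force: [-0.5, 1.1, -0.2]
width: 0.0695
```

```bash
python3 snap.py s3; python3 st.py; python3 -c "
from bench import readout;print(readout.read_state()['torque'])"
```

```text
t 10.97 p [0.5543 0.1558 0.0891] yaw 36.03 down [ 0.  0. -1.] F [0.39 0.22 0.56] w 0.0696 j [-0.65  0.34  0.36  1.77 -0.14  1.05  0.38]
[ 0.05022236 -0.03533241 -0.06101283]
```

View pics/s3.png

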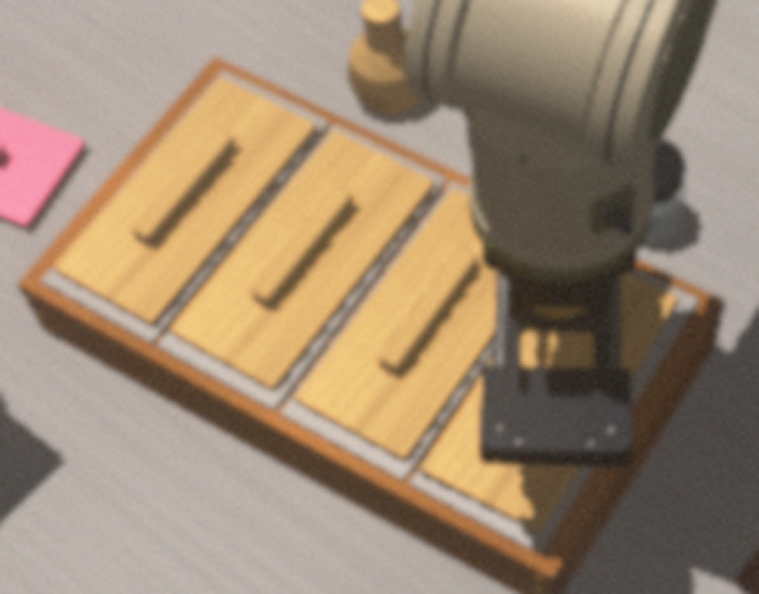

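The lid's far corner has moved from about (430,475) to (420,472), so it is turning. I'll continue.

Request:
arm_command(targets=[[[0,0,0,0,0.7,0],[0,0,0,0,0.7,0],[0,0,0,0,0.6,0],[0,0,0,0,0,0]]])

```text
time: 11.3
ee_pos: [0.5543, 0.1556, 0.089]
eef_rot: [0.676, 0.207, -0.207, -0.676]
ft_force: [-1.2, -0.5, 0.5]
width: 0.0696
```

```bash
python3 snap.py s4; python3 st.py; python3 -c "
from bench import readout;print(readout.read_state()['torque'])"
```

```text
t 11.35 p [0.5542 0.1557 0.089 ] yaw 34.02 down [-0. -0. -1.] F [-0.49  0.08  0.56] w 0.0697 j [-0.66  0.35  0.36  1.77 -0.14  1.05  0.35]
[ 0.00715254 -0.07818246  0.05404273]
```

View pics/s4.png

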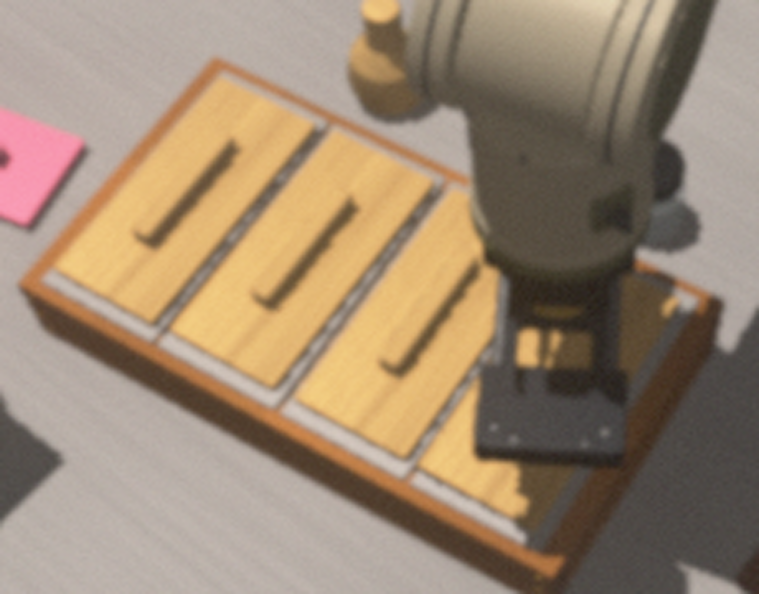

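Its far edge now looks parallel to the rim, with the corner near (415,472), and the moment is nearly zero. It may have dropped, so I'll back off and look.

Request:
arm_command(targets=[[[0,0,0,0,-3,0],[0,0,0,0,-4,0],[0,-0.02,0,0,0,0],[0,-0.03,0,0,0,0],[0,-0.03,0,0,0,0],[-0.03,0,0.03,0,0,0],[-0.03,0,0.03,0,0,0],[-0.03,0,0.03,0,0,0],[-0.03,0,0.03,0,0,0],[-0.02,0,0.03,0,0,0]]])

```text
time: 12.18
ee_pos: [0.3509, 0.1756, 0.1687]
eef_rot: [0.662, 0.247, -0.248, -0.662]
ft_force: [-0.5, 1.0, 1.7]
width: 0.0699
```

```bash
python3 st.py
python3 - <<'E'
from h import *
from bench import vision
c=vision.camera("top"); cv2.imwrite("pics/top2.png",c["pixels"]);np.savez("pics/top2.npz",**c)
cv2.imwrite("pics/top2c.png",cv2.resize(c["pixels"][105:245,200:410],(798,532),interpolation=cv2.INTER_CUBIC))
c=vision.camera("scene"); np.savez("pics/scene2.npz",**c)
cv2.imwrite("pics/scene2c.png",cv2.resize(c["pixels"][220:400,165:395],(759,594),interpolation=cv2.INTER_CUBIC))
E
```

```text
t 12.18 p [0.3509 0.1756 0.1687] yaw 40.99 down [-0. -0. -1.] F [-0.46  1.    1.73] w 0.0699 j [-0.82 -0.17  0.22  2.11  0.04  1.2   0.1 ]
```

View pics/top2c.png

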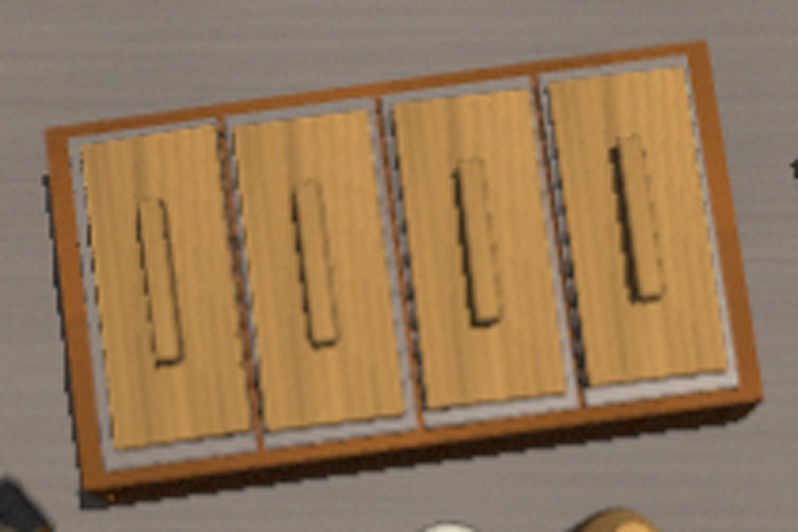

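View pics/scene2c.png

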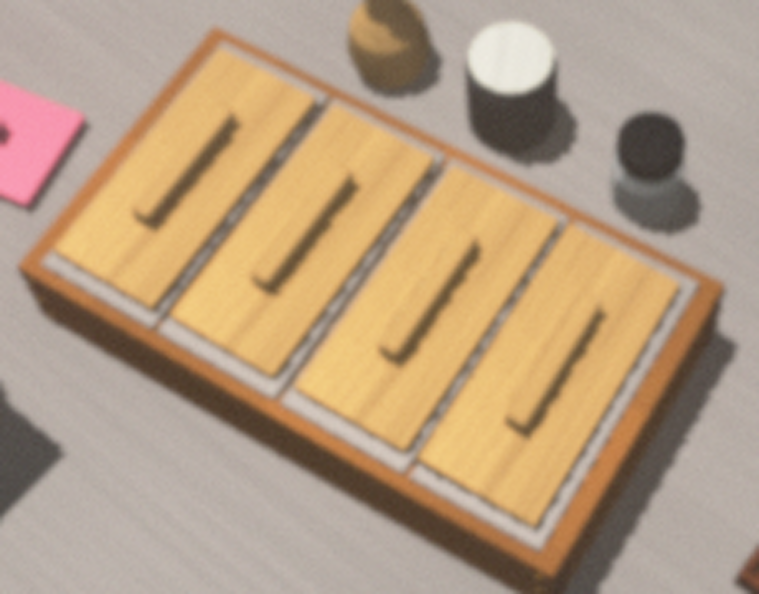

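Lid 1 now looks square, and even with its neighbours: in the top crop its corners are at (82,145), (218,125), (251,430) and (114,450). I'll confirm it is flat with a light press.

Request:
arm_command(targets=[[[0,0,0,0,5,0],[0,0,0,0,6,0],[0,0,0,0,6,0],[0,0,0,0,6,0],[0,0,0,0,6,0],[0,0,0,0,5,0],[0,0,0,0,0,0],[0,0,0,0,0,0]]], hand=0)

```text
time: 12.95
ee_pos: [0.3535, 0.1765, 0.169]
eef_rot: [-0.706, -0.044, 0.044, 0.706]
ft_force: [0.3, -0.1, -0.5]
width: 0.0239
```

```bash
python3 st.py .5515 .182 .088
```

```text
t 12.95 p [0.3535 0.1765 0.169 ] yaw 7.17 down [ 0.  0. -1.] F [ 0.31 -0.11 -0.5 ] w 0.0239 j [-0.77 -0.15  0.18  2.1   0.03  1.19 -0.48]
tool shift [ 0.1971  0.0811 -0.0193]
```

Request:
arm_command(targets=[[[0.03,0,-0.003,0,0,0],[0.035,0,-0.004,0,0,0],[0.035,0,-0.004,0,0,0],[0.035,0,-0.004,0,0,0],[0.035,0,-0.004,0,0,0],[0.027,0.01,0,0,0,0],[0,0.02,0,0,0,0],[0,0.02,0,0,0,0],[0,0.02,0,0,0,0],[0,0.01,0,0,0,0],[0,0,0,0,0,0],[0,0,0,0,0,0]]])

```text
time: 13.95
ee_pos: [0.5511, 0.182, 0.0893]
eef_rot: [0.706, 0.044, -0.044, -0.706]
ft_force: [0.2, 0.4, 0.6]
width: 0.0003
```

Request:
arm_command(targets=[[[0,0.001,0,0,0,0],[0,0.001,0,0,0,0],[0,0.001,0,0,0,0],[0,0,0,0,0,0]]])

```text
time: 14.28
ee_pos: [0.5513, 0.1822, 0.0866]
eef_rot: [-0.706, -0.044, 0.043, 0.706]
ft_force: [0.6, 0.5, -0.8]
width: 0.0006
```

Request:
arm_command(targets=[[[0,0.001,0,0,0,0],[0,0.001,0,0,0,0],[0,0.001,0,0,0,0],[0,0.001,0,0,0,0],[0,0,0,0,0,0],[0,0,0,0,0,0]]])

```text
time: 14.78
ee_pos: [0.551, 0.1821, 0.0819]
eef_rot: [-0.706, -0.043, 0.043, 0.706]
ft_force: [0.6, -0.1, 0.3]
width: 0.0005
```

No contact at 0.082, so the lid has dropped. I'll press on.

Request:
arm_command(targets=[[[0,0.001,0,0,0,0],[0,0.001,0,0,0,0],[0,0,0,0,0,0],[0,0,0,0,0,0]]])

```text
time: 15.12
ee_pos: [0.5512, 0.1821, 0.0814]
eef_rot: [-0.706, -0.043, 0.043, 0.706]
ft_force: [-6.0, -2.0, 13.9]
width: 0.0005
```

It stopped 1 mm higher than the other lids did, so I'll check the other edge and the ends.

Request:
arm_command(targets=[[[0,-0.015,0,0,0,0],[0,-0.015,0,0,0,0],[0,0,-0.025,0,0,0],[0,0,-0.025,0,0,0],[0,0.014,0,0,0,0],[0,0.012,0,0,0,0],[0,0,0,0,0,0],[0,0,0,0,0,0]]])

```text
time: 15.78
ee_pos: [0.5579, 0.132, 0.0845]
eef_rot: [0.706, 0.044, -0.043, -0.706]
ft_force: [1.7, -3.2, 7.4]
width: 0.0006
```

Request:
arm_command(targets=[[[0,0.001,0,0,0,0],[0,0.001,0,0,0,0],[0,0,0,0,0,0]]])

```text
time: 16.03
ee_pos: [0.5565, 0.1332, 0.0811]
eef_rot: [-0.706, -0.043, 0.044, 0.706]
ft_force: [-0.4, 0.3, -0.1]
width: -0.0
```

Request:
arm_command(targets=[[[0,0.001,0,0,0,0],[0,0.001,0,0,0,0],[0,0,0,0,0,0]]])

```text
time: 16.28
ee_pos: [0.5568, 0.133, 0.0805]
eef_rot: [-0.706, -0.043, 0.044, 0.706]
ft_force: [-5.1, 0.9, 9.5]
width: 0.0003
```

```bash
python3 st.py
python3 - <<'E'
from h import *
from bench import vision
c=vision.camera("scene")
cv2.imwrite("pics/scene3c.png",cv2.resize(c["pixels"][270:400,265:395],(600,600),interpolation=cv2.INTER_CUBIC))
E
```

```text
t 16.28 p [0.5568 0.133  0.0805] yaw 7.07 down [-0.001  0.001 -1.   ] F [-5.13  0.89  9.54] w 0.0003 j [-0.58  0.35  0.32  1.78 -0.13  1.04 -0.09]
```

View pics/scene3c.png

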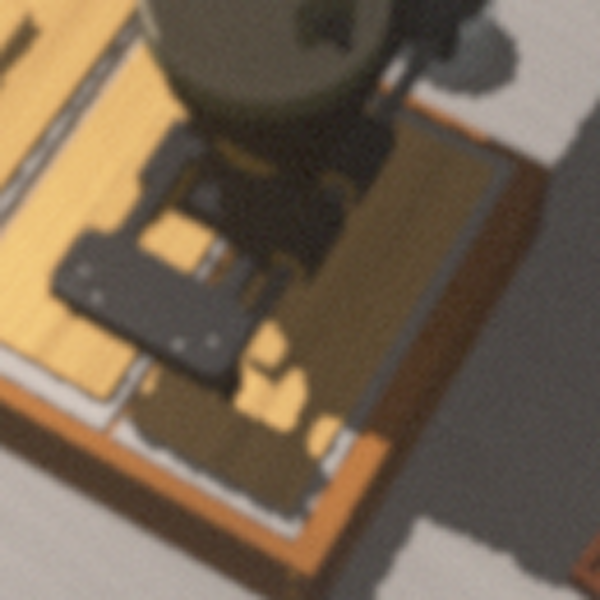

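The fingers are pressing the right half of the lid near (270,250), and it holds at 0.0805. I'll re-check the left edge, coming down slowly.

Request:
arm_command(targets=[[[0,-0.015,0,0,0,0],[0,-0.015,0,0,0,0],[0,0,0.025,0,0,0],[0,0,0.025,0,0,0],[0,0.012,0,0,0,0],[0,0.008,0,0,0,0],[0,0,0,0,0,0],[0,0,0,0,0,0]]])

```text
time: 17.0
ee_pos: [0.5507, 0.1807, 0.0893]
eef_rot: [0.706, 0.042, -0.043, -0.705]
ft_force: [-0.2, -0.2, -0.3]
width: 0.0001
```

```bash
python3 st.py .5515 .182 .084
```

```text
t 17.0 p [0.5507 0.1807 0.0893] yaw 6.96 down [-0.001 -0.001 -1.   ] F [-0.23 -0.23 -0.28] w 0.0001 j [-0.65  0.35  0.3   1.75 -0.12  1.06 -0.18]
tool shift [0.0009 0.0053 0.0012]
```

Request:
arm_command(targets=[[[0,0.002,0,0,0,0],[0,0.002,0,0,0,0],[0,0.001,0,0,0,0],[0,0,0,0,0,0],[0,0,0,0,0,0]]])

```text
time: 17.42
ee_pos: [0.5511, 0.1819, 0.0851]
eef_rot: [-0.706, -0.043, 0.043, 0.706]
ft_force: [-0.6, -0.6, -0.6]
width: 0.0007
```

Request:
arm_command(targets=[[[0,0.001,0,0,0,0],[0,0,0,0,0,0]]])

```text
time: 17.58
ee_pos: [0.5511, 0.182, 0.084]
eef_rot: [-0.706, -0.043, 0.043, 0.706]
ft_force: [-0.5, -0.4, -0.2]
width: 0.0005
```

Request:
arm_command(targets=[[[0,0.001,0,0,0,0],[0,0,0,0,0,0]]])

```text
time: 17.75
ee_pos: [0.551, 0.182, 0.0829]
eef_rot: [-0.706, -0.043, 0.043, 0.706]
ft_force: [0.5, -0.0, -0.1]
width: 0.0005
```

Request:
arm_command(targets=[[[0,0.001,0,0,0,0],[0,0,0,0,0,0],[0,0,0,0,0,0]]])

```text
time: 18.0
ee_pos: [0.551, 0.1821, 0.082]
eef_rot: [-0.706, -0.043, 0.043, 0.706]
ft_force: [-0.1, 0.5, -0.5]
width: 0.0004
```

Request:
arm_command(targets=[[[0,0.001,0,0,0,0],[0,0,0,0,0,0]]])

```text
time: 18.17
ee_pos: [0.551, 0.182, 0.0809]
eef_rot: [0.706, 0.043, -0.043, -0.706]
ft_force: [0.3, 0.4, -0.3]
width: 0.0002
```

Request:
arm_command(targets=[[[0,0.001,0,0,0,0],[0,0,0,0,0,0]]])

```text
time: 18.33
ee_pos: [0.5511, 0.1821, 0.0805]
eef_rot: [-0.706, -0.043, 0.043, 0.706]
ft_force: [-2.6, -1.9, 5.7]
width: 0.001
```

Both edges now sit rigid at 0.0805, the same as the other lids. The earlier pair of presses completed the drop. I'll withdraw and take the final look.

Request:
arm_command(targets=[[[0,-0.01,0,0,0,0],[0,-0.03,0,0,0,0],[0,-0.03,0,0,0,0],[0,-0.03,0,0,0,0],[-0.03,0,0,0,0,0],[-0.035,0,0,0,0,0],[-0.035,0,0,0,0,0],[-0.035,0,0,0,0,0],[-0.035,0,0,0,0,0],[-0.03,0,0,0,0,0],[0,0,0,0,0,0]]])

```text
time: 19.25
ee_pos: [0.3485, 0.157, 0.1804]
eef_rot: [-0.705, -0.044, 0.044, 0.706]
ft_force: [1.0, 1.2, 0.2]
width: 0.0007
```

```bash
python3 st.py
python3 - <<'E'
from h import *
from bench import vision
c=vision.camera("top"); cv2.imwrite("pics/top4.png",c["pixels"]);np.savez("pics/top4.npz",**c)
cv2.imwrite("pics/top4c.png",cv2.resize(c["pixels"][105:245,200:410],(798,532),interpolation=cv2.INTER_CUBIC))
c=vision.camera("scene"); cv2.imwrite("pics/scene4.png",c["pixels"])
cv2.imwrite("pics/scene4c.png",cv2.resize(c["pixels"][220:400,165:395],(759,594),interpolation=cv2.INTER_CUBIC))
E
```

```text
t 19.25 p [0.3485 0.157  0.1804] yaw 7.14 down [-0.001  0.001 -1.   ] F [1.02 1.19 0.23] w 0.0007 j [-0.77 -0.2   0.21  2.11  0.04  1.23 -0.46]
```

View pics/top4c.png

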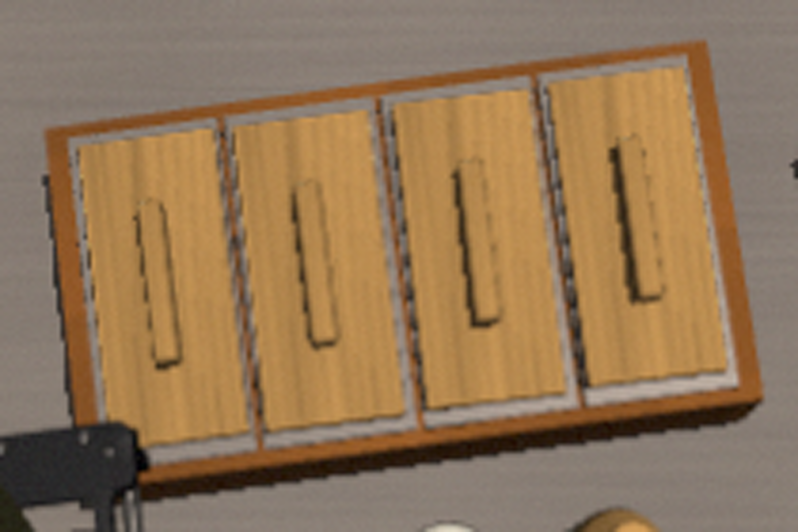

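View pics/scene4c.png

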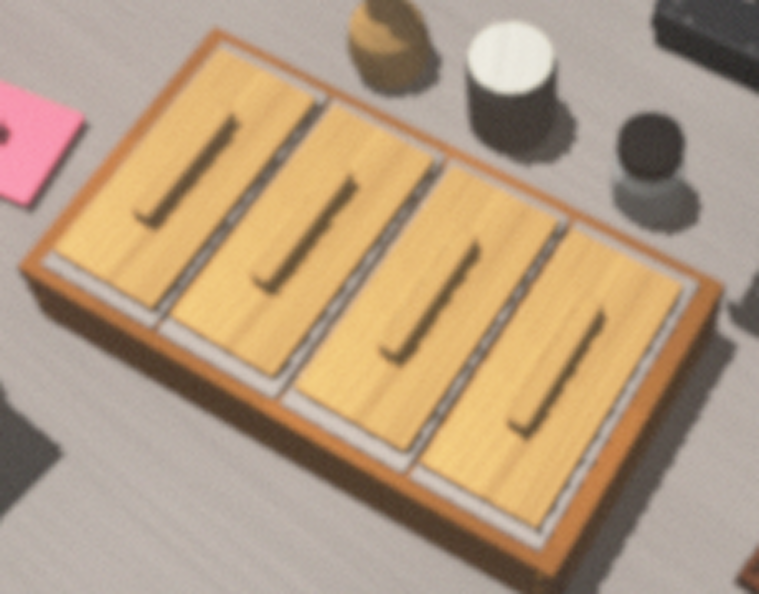

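View pics/top4.png

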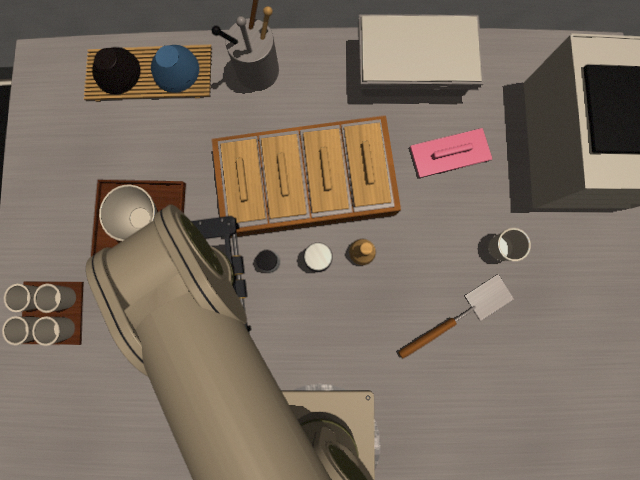

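Lid 1 (far corners at (77,147) and (214,128) in the crop) is square and flush like the others, and nothing else has moved. The gripper is clear of everything, so I'm handing in.

```bash
python3 -c "
from bench import r
print(r.close_job())"
```

```text
the job is handed in; nothing more can be done
None
```

The rocking lid was the one at place_1, and it is now seated; all four lids appear to lie flat. I handed the job in at about 19 s of the 58 s allowed.

- **Finding it:** I pressed the lids from left to right on their left long edges. The place_1 lid stood about 4 mm high, gave about 1 mm and was roughly 4.5° out of square. The other three stayed rigid at about 0.080 m.
- **Seating it:** I straddled its handle with the open fingers and turned it clockwise, pushing the two ends in opposite directions. No lid was gripped or lifted.
- **A check that disagreed:** After the turn the lid looked square in the pictures. The first check press stopped at 0.0814 m on the left edge, while the right edge still stood at about 0.0845 m. It had not fully dropped, and it went down when I pressed the right edge.
- **Last checks:** Both long edges then held at 0.0805 m, level with the other lids. The final pictures show four square, flush lids and nothing else visibly moved; the arm hides the green lid and the near edge of the bowl's tray in the last top view. I did not press the lid's near and far ends.
- **Excess force:** The press on the place_2 lid reached about 46 N at the wrist, more than I intended. It went through the fingertips and the lid did not give. I don't know whether the 40 N limit on the arm and gripper body applies to the fingertips.

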